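# Index a flange three clicks on the reaming jig and hold it

## Robot

A 7-joint arm with a two-finger parallel gripper is mounted at the origin on a cart in front of the work surface, level with it; the furniture and walls round the work are solid. World frame = base frame: x ahead of the robot, y to its left, z up, the work surface at z = 0. Lengths are in m, angles in degrees, forces in N, time in s.
With the tool pointing down it reaches from about 0.425 to 0.875 m from the base axis. Payload 4.7 kg.
Tool frame: the origin (TCP) lies on the front face of the gripper's body, between the roots of the fingers; the fingertips stand 70 mm ahead of it and the grasp point (between the pads) lies 51 mm ahead of it (tip_extent is the distance from the TCP to the fingertips, in m); z points along the fingers, y is the direction in which the jaws open and shut (so a half turn about z gives the same grasp; the last joint's range is limited). The gripper opens to 87 mm and grips with 3 to 60 N. Pads are 19 mm wide; open, the fingers measure 117 mm over their backs; the gripper's body (75 mm by 190 mm) begins 51 mm behind the grasp point.
Start: joints at [-68.864, 18.392, -4.016, 83.108, 1.295, 78.541, -3.26], TCP at [0.226, 0.61, 0.292] pointing down, gripper open.
Joint ranges: [-163.93, 163.93], [-17.29, 119.83], [-79.2, 71.16], [3.27, 140.29], [-89.18, 269.18], [5.43, 117.66], [-154.24, 154.24]. Speed limits (degrees/s): [147.25, 147.25, 180, 180, 180, 180, 180].

## Interface

Orientations are given as [roll, pitch, yaw] about the fixed x, y, z axes, in that order (R = Rz(yaw) Ry(pitch) Rx(roll)).
In Python, from cell import * gives the robot as it stands.
- The arm moves only by the tool carry_out, never from a script. Its argument "increments" is text: rows parted by semicolons, each of 7 numbers parted by spaces: the opening, from 0 (shut) to 1 (fully open), then the shift along the tool's x, y, z in m, then the turn, a rotation vector about the tool's x, y, z in degrees. A call has 1 to 20 rows; each row shifts and turns the pose as measured when the row begins, along the tool's axes as they then stand; what a row does not reach is not made up. A row lasts 1/8 s, in which the tool goes at most 62.5 mm and 10.7 degrees, less where a joint would pass 70% of its speed; a pose out of reach is approached as far as the arm can. A call is refused whole if a number of a shift passes 0.0625 or a number of a turn 10.7, either way. A call with a gripper value outside its range is refused whole. The fingers move at their own pace and stop on an object; "force" is the grip in N (left out, the last holds). Time passes only in rows, so rows that do not move let the fingers close. It gives the time, the measured TCP pose, the force and the opening at its end, in the units of the state.
- get_obs(): the state, without advancing time (a new reading comes with each control period).
- read_camera(name): name is "side" or "top"; returns a dict with "img" (400x640x3 uint8, blue, green, red), "fx", "fy", "cx", "cy" (pixels), "world_from_camera" (4x4, takes a point from camera to world coordinates). Camera axes: x right, y down, z forward; pixel columns grow to the right and rows downward; lengths in m; the calibration is good to about 2 mm. A picture is of the moment at which its call begins. There is no depth.
- sign_off(): hands the job in, once; it reports no verdict.
Trained networks look in a picture, given as the dict that the camera call returned (one of the last four; its "shot" number tells which), for a name from the list of things; names that differ only in an ending like _2 or _b are one class to them, and where a whole thing is asked for, a point or a joint stands for the part that bears it (a point fixed in the world has none). Each returns a list of dicts, best first, with "confidence" (0 to 1); they miss things now and then, are a little off and sometimes report something else, mostly with a low value. They report only what shows in the picture. A call takes as long as a camera call.
- masks_of(target, picture): "pixels" (400x640 bool, what is visible of it) and "bbox" ([left, top, right, bottom] in pixels, round what is visible of it).
The state is a dict: "time_s": time; "qpos": joint angles; "joint_velocities": joint speeds; "effort": joint torques, N m; "tool_pos": TCP position; "tool_rot": TCP orientation; "force": force on the tool from outside, world axes, zero at the start; "wrist_torque": the same for the moment, N m; "grip_width": finger opening in m.
Only numpy, scipy, OpenCV 4.12 (cv2) and the standard library are available. Lean on these libraries where they do the work, as an engineer would, in place of code of your own. Each camera call takes 0.05 s, during which the arm holds its last target.

## Task

The rotor flange on the indexing jig is to be reamed through the guide bush: turn the jig's bar knob clockwise, seen from above, to the third click, one click at a time with a rest of about a second in each, and do not run past the third. Then hold it there: the program finishes with the fingers still gripping the knob in the third click, since the spring plunger alone would give way under the reamer. Leave the reamer, caliper, wrench and spare flange where they lie.

Things in the scene. Friction and masses are not known exactly. Their poses are not given: they have to be found in the camera images.
- jig: the indexing jig, fixed to the bench: grey base plate 150 x 250 x 18 mm (along its own x, y, z), origin on the bench under the vertical spindle axis. On it a steel index plate, 132 mm across with six V notches in its rim, turns with the flange and knob. At its -y end a dark block holds the spring plunger whose ball drops into the notches; at its +y end a post carries the guide bush
- flange: the grey rotor flange clamped on the jig, turning with the knob: 120 mm across, six bolt holes on a 48 mm radius, one of them under the guide bush in every click; its hub's top is 83 mm above the bench, its origin on the spindle axis, 48 mm above the bench
- index_knob: the black bar knob on top of the spindle. Origin on the axis, 87 mm above the bench, z up. The bar lies along its own y axis: 56 mm long, 16 mm thick (flat sides face its +x and -x), 98 to 133 mm above the bench; the collar below it is 27 mm across and ends at 95 mm. The +y end has a white line on top: it points to the guide bush at the start, straight away from it in the third click
- knob_grip (a point): point on the knob's axis inside the bar, 120 mm above the bench, 13 mm under the bar's top: the height at which to pinch the bar's two flat sides. Apart from the knob nothing within 120 mm of the axis is higher than 93 mm above the bench
- spindle (a joint): knob angle (rad), growing clockwise seen from above. Starts in a click at 0; clicks every 1.0472 (60 degrees), the third at 3.1416; no end stop. Between clicks it stays where left (0.02 N m of friction); within about 0.13 of a click the spring ball pulls it in and then holds it with up to 0.18 N m, so it stays in a click when let go and the knob can be regripped
- guide_bush (a point): centre of the top of the guide bush, 48 mm from the spindle axis, 90.5 mm above the bench; the screws on its arm reach 93 mm
- caliper: a vernier caliper, 200 x 63 x 7 mm, lying flat at the jig's plunger side (its -y side); origin at the centre of its underside; leave alone
- wrench: a combination wrench, 175 x 34 x 8 mm, lying flat at the jig's guide-bush side (its +y side); origin at the centre of its underside; leave alone
- reamer: a slim steel hand reamer, 120 mm long, 8 mm thick, lying in front of the jig (its -x side), along the jig's y axis; origin at the centre of its underside; leave alone
- spare_flange: a second rotor flange, 120 mm across, 35 mm tall, lying on the bench behind the jig; origin at the centre of its underside; leave alone

How it is judged (in metres and radians):
On the way, in this order (a step that is already met when the one before it is completed fails the run):
1. the knob rests in the first click (value of joint spindle between 0.967 and 1.127 rad and velocity of joint spindle between -0.1 and 0.1 rad/s), for 0.3 s.
2. the knob rests in the second click (value of joint spindle between 2.014 and 2.174 rad and velocity of joint spindle between -0.1 and 0.1 rad/s), for 0.3 s.
3. the knob rests in the third click, gripped by the fingers (value of joint spindle between 3.082 and 3.202 rad and contact force between the fingers and index_knob above 4 N), for 0.3 s.
At the end, for the whole second after the job is handed in: The spindle stands still in the third click (within 0.06 rad of 3.1416) and the fingers still grip the knob's bar there (contact of more than 4 N, grasp point within 25 mm of the bar's grip point) (all of step 3 and velocity of joint spindle between -0.1 and 0.1 rad/s and distance between the grasp point and knob_grip below 0.025 m); the arm keeps its last pose, push and grip.
It fails at once if the knob is turned past the third click (by more than 0.35 rad) (value of joint spindle above 3.49 rad).
It fails at once if the knob is turned backwards from the start (value of joint spindle below -0.35 rad).
It fails at once if the reamer, caliper, wrench or spare flange is shifted by more than 20 mm (distance of any of caliper, wrench, reamer, spare_flange from where it was at the start of the episode above 0.02 m).
It also fails if it takes over 64 s, if anything falls off the work surface, if the arm or the gripper's body presses on something with over 40 N, if the wrist force passes 120 N, or if a joint passes its speed limit or range.

## Working session

There is one attempt and no reset: what is moved stays moved. The work goes in short steps, Python scripts to look and compute and a tool call to move; the robot and the scene stay as the last step left them, time stands still between calls to the robot, and variables do not carry over. Pictures are saved under pics/ and viewed, and the job is handed in when it is done.

Besides the shell and the picture viewer there is one more tool, called after "Call:" as a command line: name --argument value ..., lists and objects as JSON in quotes. carry_out: Moves the arm, as the interface text tells. Its arguments: {"type":"object","properties":{"increments":{"type":"string"},"force":{"type":"number"}},"required":["increments"]}

```bash
mkdir -p pics; ls; python3 - <<'E'
from cell import *
import cv2
o=get_obs()
print({k:o[k] for k in o})
for n in ("top","side"):
    p=read_camera(n); cv2.imwrite(f"pics/{n}0.png",p["img"])
    print(n,p["fx"],p["fy"],p["cx"],p["cy"],p["world_from_camera"])
    for t in ("index_knob","jig","flange"):
        for m in masks_of(t,p)[:2]:
            print(t,m["confidence"],m["bbox"])
E
```

```text
pics
{'time_s': 0.0, 'qpos': array([-68.86225922,  18.44142791,  -4.01483494,  83.17533365,
         1.29626248,  78.54052139,  -3.26085753]), 'joint_velocities': array([-0.02237114,  0.01803617,  0.01189542,  0.0624029 ,  0.02631096,
        0.00811694,  0.1150168 ]), 'effort': array([ 2.67352370e-04, -4.91300690e+01, -4.04286291e-01, -3.12524450e+01,
       -6.39817631e-02,  4.40561422e-02,  1.80157290e-04]), 'tool_pos': array([0.22573411, 0.60909548, 0.29113067]), 'tool_rot': array([-1.79888028e+02,  7.19410899e-03,  1.59670759e+02]), 'force': array([-0.12712271, -0.06909427,  0.07532584]), 'wrist_torque': array([0.01135772, 0.00847311, 0.01492468]), 'grip_width': 0.08724747370537525}
top 487.69774121892414 487.69774121892414 320.39130499382657 204.92878794009778 [[-0.00436545 -0.99387978  0.11038085  0.48223904]
 [-0.99975893  0.00671299  0.02090495  0.06993026]
 [-0.02151799 -0.11026299 -0.99366949  1.14090413]
 [ 0.          0.          0.          1.        ]]
index_knob 0.69 [284.8, 208.7, 309.7, 222.8]
jig 0.94 [239.0, 172.0, 365.2, 270.2]
side 402.2291629696298 402.2291629696298 324.5386114866353 202.9988377734475 [[ 0.97278856 -0.12534311  0.19486282  0.41754554]
 [-0.2314603  -0.48791249  0.84164573 -0.66420413]
 [-0.01041849 -0.86384635 -0.50364764  0.53756776]
 [ 0.          0.          0.          1.        ]]
index_knob 0.65 [309.0, 169.1, 320.2, 194.1]
index_knob 0.48 [361.1, 193.8, 407.0, 221.8]
jig 0.97 [271.9, 167.8, 345.9, 256.5]
flange 0.87 [288.5, 187.4, 337.4, 215.8]
```

```bash
python3 - <<'E'
import cv2
a=cv2.imread("pics/top0.png"); b=cv2.imread("pics/side0.png")
cv2.imwrite("pics/top0z.png",cv2.resize(a[150:300,210:410],None,fx=4,fy=4,interpolation=cv2.INTER_CUBIC))
cv2.imwrite("pics/side0z.png",cv2.resize(b[140:280,240:440],None,fx=4,fy=4,interpolation=cv2.INTER_CUBIC))
E
```

```text
(no output)
```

View pics/top0z.png

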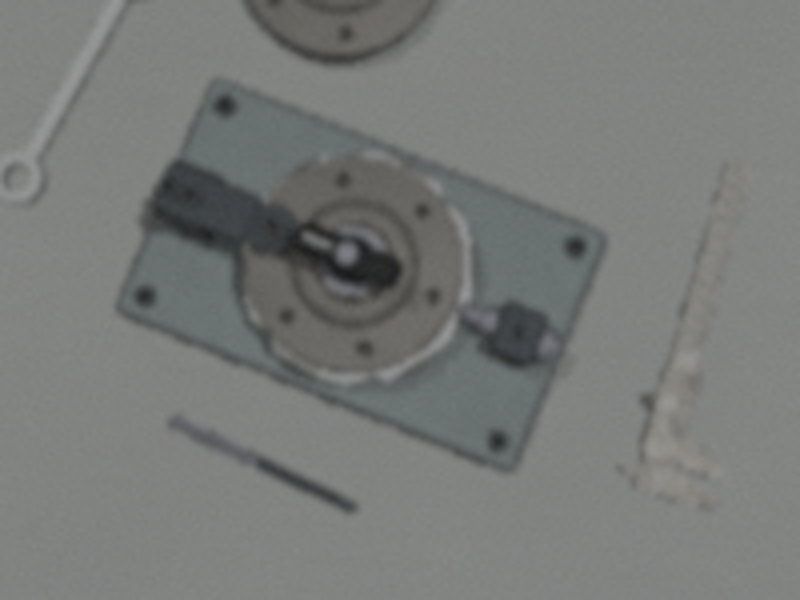

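View pics/side0z.png

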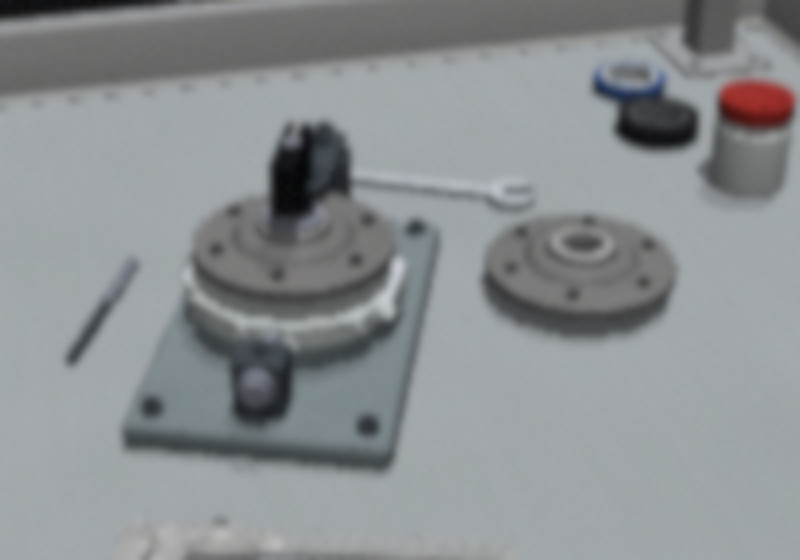

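View pics/top0.png

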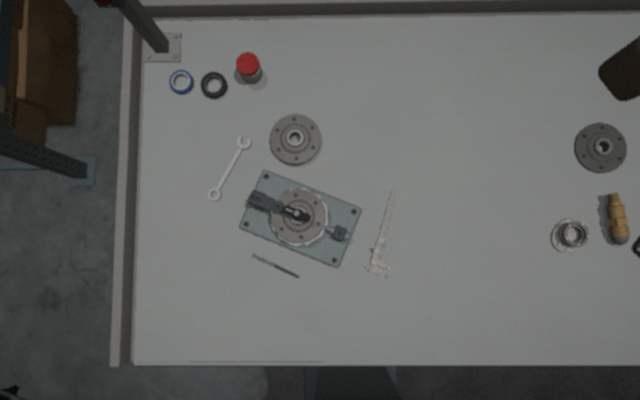

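View pics/side0.png

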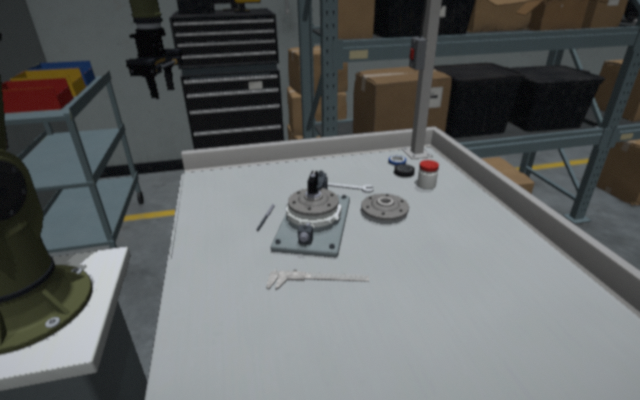

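```bash
cat > h.py <<'E'
from cell import *
import cv2, numpy as np
def ray(p,u,v,z):
    T=p["world_from_camera"]; d=T[:3,:3]@np.array([(u-p["cx"])/p["fx"],(v-p["cy"])/p["fy"],1]); o=T[:3,3]
    return o+d*(z-o[2])/d[2]
def proj(p,X):
    T=p["world_from_camera"]; c=T[:3,:3].T@(np.array(X)-T[:3,3]); return np.array([p["cx"]+p["fx"]*c[0]/c[2],p["cy"]+p["fy"]*c[1]/c[2]])
E
python3 - <<'E'
from h import *
p=read_camera("top"); s=read_camera("side")
z=lambda x,y:((x+.5)/4-.5+210,(y+.5)/4-.5+150)
c=[ray(p,*z(*q),0.018) for q in [(218,80),(606,236),(512,470),(120,308)]]
print("corners",np.round(c,4),"mean",np.mean(c,0))
for i in range(4):
    d=c[(i+1)%4]-c[i]; print(np.linalg.norm(d),np.degrees(np.arctan2(d[1],d[0])))
print("knob dot",ray(p,*z(347,254),0.133), "line end",ray(p,*z(301,232),.133),"other end",ray(p,*z(400,272),.133))
for n,q in (("top",p),("side",s)):
  for t in ("index_knob","jig","guide_bush"):
    for m in masks_of(t,q)[:1]:
        y,x=np.nonzero(m["pixels"]); print(n,t,m["confidence"],x.mean(),y.mean(), ray(q,x.mean(),y.mean(),.133)[:2])
print("side proj of mean axis:", [proj(s,np.r_[np.mean(c,0)[:2],h]) for h in (.083,.133)])
E
```

```text
corners [[ 6.910e-01  2.250e-01  1.800e-02]
 [ 5.977e-01 -6.000e-04  1.800e-02]
 [ 4.638e-01  5.480e-02  1.800e-02]
 [ 5.577e-01  2.807e-01  1.800e-02]] mean [0.5775898  0.13998749 0.018     ]
0.24408273959086188 -112.47324418111596
0.14490736419232453 157.5281419067946
0.24461760880176334 67.43072918682651
0.14449836563368337 -22.68380212169931
knob dot [0.57740086 0.1411299  0.133     ] line end [0.5890532  0.16511388 0.133     ] other end [0.56784824 0.1135933  0.133     ]
top index_knob 0.55 296.7905138339921 213.4822134387352 [0.57664988 0.14026458]
top jig 0.88 300.16368323070316 217.72218244307604 [0.56776749 0.13324561]
top guide_bush 0.91 300.2871906841339 217.59126637554584 [0.56803853 0.13298902]
side index_knob 0.5 312.07377049180326 182.37295081967213 [0.56838482 0.10596026]
side jig 0.69 312.70066815144764 219.56080178173718 [ 0.53846445 -0.04233642]
side guide_bush 0.69 312.6376715360779 219.72886232846392 [ 0.5382303 -0.0428765]
side proj of mean axis: [array([313.50026328, 194.51663024]), array([312.96559783, 175.22841918])]
```

Call:
carry_out --increments "1 -0.041 -0.0264 0 0 0 0;1 -0.041 -0.0264 0 0 0 0;1 -0.041 -0.0264 0 0 0 0;1 -0.041 -0.0264 0 0 0 0;1 -0.041 -0.0264 0 0 0 0;1 -0.041 -0.0264 0 0 0 0;1 -0.041 -0.0264 0 0 0 0;1 -0.041 -0.0264 0 0 0 0"

```text
time_s: 1.8
tool_pos: [0.4642, 0.2931, 0.2921]
tool_rot: [179.7, -0.1, 160.3]
force: [1.4, 0.1, 0.2]
grip_width: 0.0869
```

Call:
carry_out --increments "1 -0.0316 -0.0211 0 0 0 0;1 -0.0316 -0.0211 0 0 0 0;1 -0.0316 -0.0211 0 0 0 0;1 -0.0316 -0.0211 0 0 0 0;1 -0.0316 -0.0211 0 0 0 0;1 0 0 0 0 0 -10;1 0 0 0 0 0 -10;1 0 0 0 0 0 -10;1 0 0 0 0 0 -10;1 0 0 0 0 0 -10;1 0 0 0 0 0 -10;1 0 0 0 0 0 -10;1 0 0 0 0 0 -10"

```text
time_s: 3.42
tool_pos: [0.5832, 0.1286, 0.2934]
tool_rot: [-179.9, 0.4, -117.7]
force: [-0.1, 0.0, -0.0]
grip_width: 0.0869
```

```bash
cat > st.py <<'E'
from h import *
import sys
o=get_obs(); p=o["tool_pos"]; r=o["tool_rot"]; yaw=r[2]
A=np.array([0.5773,0.1405]); 
if len(sys.argv)>1: A=np.array([float(sys.argv[1]),float(sys.argv[2])])
y=np.radians(yaw); d=A-p[:2]
print("t",o["time_s"],"pos",p.round(4),"rot",r.round(2),"q",o["qpos"].round(1))
print("F",o["force"].round(2),"M",o["wrist_torque"].round(3),"w",round(o["grip_width"],4))
print("tool x,y to axis mm",1e3*d@[np.cos(y),np.sin(y)],1e3*d@[np.sin(y),-np.cos(y)],"z shift to .171:",p[2]-.171)
E
python3 st.py
```

```text
t 3.425 pos [0.5832 0.1286 0.2934] rot [-179.86    0.36 -117.67] q [-24.8  11.6  11.5  91.7  -2.5  76.6 139.4]
F [-0.11  0.   -0.04] M [0.07  0.086 0.007] w 0.0869
tool x,y to axis mm -7.820925987473716 10.718302676171799 z shift to .171: 0.12238346118695534
```

Call:
carry_out --increments "1 -0.0078 0.0107 0 0 0 0;1 0 0 0 0 0 -5.2;1 0 0 0.03 0 0 0;1 0 0 0.02 0 0 0;1 0 0 0 0 0 0;1 0 0 0 0 0 0"

```text
time_s: 4.18
tool_pos: [0.5758, 0.1468, 0.2441]
tool_rot: [-179.8, 0.6, -113.1]
force: [-0.0, 0.1, 0.6]
grip_width: 0.0866
```

```bash
python3 st.py; python3 - <<'E'
from h import *
a=read_camera("top")["img"];b=read_camera("side")["img"]
cv2.imwrite("pics/c1.png",cv2.hconcat([cv2.resize(a[150:290,220:370],None,fx=2.6,fy=2.6,interpolation=cv2.INTER_CUBIC),cv2.resize(b[110:250,240:390],None,fx=2.6,fy=2.6,interpolation=cv2.INTER_CUBIC)]))
E
```

```text
t 4.175 pos [0.5758 0.1468 0.2441] rot [-179.83    0.57 -113.06] q [-25.5  12.8  10.2  95.9  -2.7  71.  142.3]
F [-0.04  0.06  0.63] M [0.094 0.099 0.005] w 0.0866
tool x,y to axis mm 5.21207863152264 -3.859762851734493 z shift to .171: 0.07306885161883717
```

View pics/c1.png

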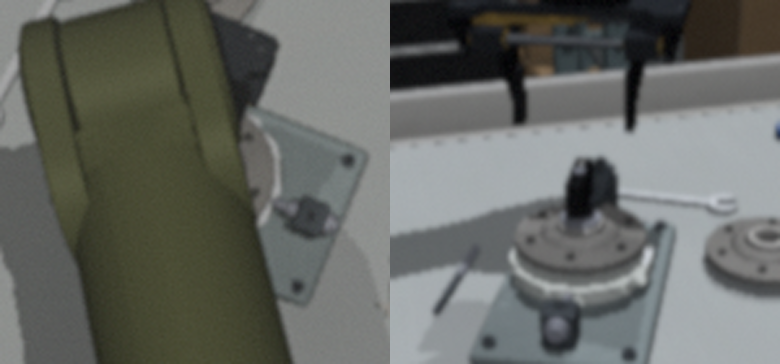

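Call:
carry_out --increments "1 0.0052 -0.0039 0 0.6 -0.1 -0.5;1 0 0 0 0 0 0;1 0 0 0 0 0 0;1 0 0 0.02 0 0 0;1 0 0 0 0 0 0;1 0 0 0 0 0 0"

```text
time_s: 5.03
tool_pos: [0.5794, 0.1398, 0.2269]
tool_rot: [-179.0, 0.9, -112.6]
force: [-0.2, -0.3, -0.2]
grip_width: 0.0869
```

```bash
python3 st.py
```

```text
t 5.025 pos [0.5794 0.1398 0.2269] rot [-178.96    0.85 -112.61] q [-25.1  13.2  10.4  97.5  -2.6  68.2 143.3]
F [-0.16 -0.25 -0.22] M [ 0.046  0.086 -0.013] w 0.0869
tool x,y to axis mm 0.146431571127423 2.1636726519945646 z shift to .171: 0.05588963707781705
```

Call:
carry_out --increments "1 0 0.0022 0.02 -1.0 0.85 0;1 0 0 0.02 0 0 0;1 0 0 0 0 0 0;1 0 0 0 0 0 0"

```text
time_s: 5.52
tool_pos: [0.578, 0.1414, 0.1852]
tool_rot: [180.0, -0.1, -112.6]
force: [-0.0, 0.4, 0.2]
grip_width: 0.0871
```

```bash
python3 st.py
```

```text
t 5.525 pos [0.578  0.1414 0.1852] rot [ 1.7995e+02 -5.0000e-02 -1.1260e+02] q [-25.   16.   10.2  99.1  -3.1  65.2 143.5]
F [-0.01  0.36  0.18] M [ 0.101  0.133 -0.04 ] w 0.0871
tool x,y to axis mm 1.0857797724413265 0.27002755788645955 z shift to .171: 0.014159417695886467
```

Good. Last descent, then check and close.

Call:
carry_out --increments "1 0.001 0.0003 0.013 0 0 0;1 0 0 0 0 0 0;1 0 0 0 0 0 0"

```text
time_s: 5.9
tool_pos: [0.5777, 0.1407, 0.1722]
tool_rot: [-180.0, -0.0, -112.6]
force: [0.4, 0.3, -0.6]
grip_width: 0.087
```

```bash
python3 st.py; python3 - <<'E'
from h import *
b=read_camera("side")["img"]
cv2.imwrite("pics/c2.png",cv2.resize(b[110:250,240:390],None,fx=4,fy=4,interpolation=cv2.INTER_CUBIC))
E
```

```text
t 5.9 pos [0.5777 0.1407 0.1722] rot [-179.99   -0.   -112.6 ] q [-24.9  16.6  10.1  99.9  -3.2  63.7 143.7]
F [ 0.44  0.29 -0.56] M [0.088 0.093 0.005] w 0.087
tool x,y to axis mm 0.32968285409078346 0.31173538480022844 z shift to .171: 0.0011974406209612765
```

View pics/c2.png

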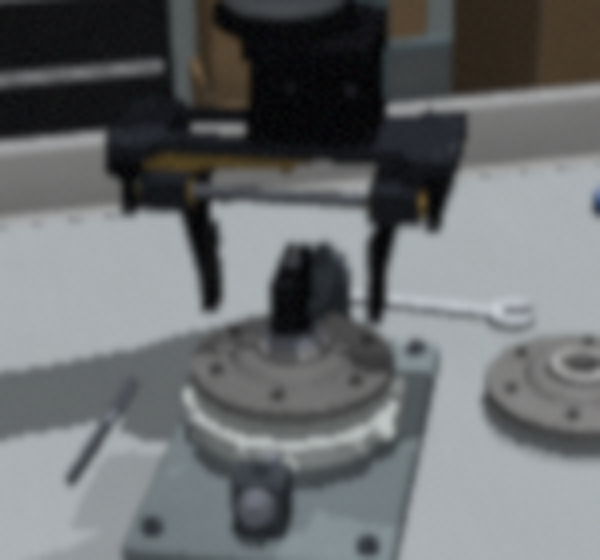

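The bar (about x=292) stands midway between the fingers (210 and 375), and they are well above the flange. Closing.

Call:
carry_out --increments "0 0 0 0 0 0 0;0 0 0 0 0 0 0;0 0 0 0 0 0 0;0 0 0 0 0 0 0;0 0 0 0 0 0 0;0 0 0 0 0 0 0;0 0 0 0 0 0 0;0 0 0 0 0 0 0" --force 20

```text
time_s: 6.95
tool_pos: [0.5769, 0.1412, 0.1728]
tool_rot: [179.9, 0.0, -112.6]
force: [1.5, -2.8, -0.7]
grip_width: 0.0161
```

```bash
python3 st.py
```

```text
t 6.95 pos [0.5769 0.1412 0.1728] rot [ 179.89    0.   -112.59] q [-24.9  16.6  10.1  99.9  -3.3  63.9 143.7]
F [ 1.45 -2.76 -0.66] M [-0.553 -0.324  0.021] w 0.0161
tool x,y to axis mm 0.514424475971789 -0.6721899577589926 z shift to .171: 0.0017920223959695114
```

Call:
carry_out --increments "0 0 0 0 0 0 6;0 0 0 0 0 0 6;0 0 0 0 0 0 6;0 0 0 0 0 0 6;0 0 0 0 0 0 0"

```text
time_s: 7.58
tool_pos: [0.5767, 0.1413, 0.1728]
tool_rot: [179.9, -0.1, -137.2]
force: [0.3, -0.6, -0.7]
grip_width: 0.0156
```

```bash
python3 st.py
```

```text
t 7.575 pos [0.5767 0.1413 0.1728] rot [ 1.7992e+02 -6.0000e-02 -1.3720e+02] q [-27.7  16.6  13.4 100.1  -4.3  63.9 119.9]
F [ 0.34 -0.56 -0.71] M [0.082 0.076 0.037] w 0.0156
tool x,y to axis mm 0.1535881333992456 -1.0006917699725981 z shift to .171: 0.0018087328525561719
```

Call:
carry_out --increments "0 0 0 0 0 0 6;0 0 0 0 0 0 6;0 0 0 0 0 0 6;0 0 0 0 0 0 6;0 0 0 0 0 0 6;0 0 0 0 0 0 5;0 0 0 0 0 0 0;0 0 0 0 0 0 0"

```text
time_s: 8.57
tool_pos: [0.5766, 0.1416, 0.1728]
tool_rot: [179.9, -0.1, -172.2]
force: [0.1, 0.4, 0.3]
grip_width: 0.0161
```

```bash
python3 st.py
```

```text
t 8.575 pos [0.5766 0.1416 0.1728] rot [ 1.7995e+02 -9.0000e-02 -1.7222e+02] q [-31.8  16.9  18.2 100.2  -5.9  63.9  86.1]
F [0.09 0.41 0.26] M [ 0.117  0.014 -0.087] w 0.0161
tool x,y to axis mm -0.5638088424857643 -1.218760803370553 z shift to .171: 0.0017869192624791197
```

Call:
carry_out --increments "0 0 0 0 0 0 0.4;0 0 0 0 0 0 0;0 0 0 0 0 0 0;0 0 0 0 0 0 0;0 0 0 0 0 0 0;0 0 0 0 0 0 0;0 0 0 0 0 0 0;0 0 0 0 0 0 0"

```text
time_s: 9.57
tool_pos: [0.5766, 0.1416, 0.1728]
tool_rot: [179.9, -0.1, -172.5]
force: [-0.4, -0.9, -0.2]
grip_width: 0.0159
```

```bash
python3 st.py; python3 - <<'E'
from h import *
b=read_camera("side")["img"]
cv2.imwrite("pics/c3.png",cv2.resize(b[110:250,240:390],None,fx=4,fy=4,interpolation=cv2.INTER_CUBIC))
E
```

```text
t 9.575 pos [0.5766 0.1416 0.1728] rot [ 1.7994e+02 -9.0000e-02 -1.7248e+02] q [-31.8  16.9  18.2 100.2  -5.9  63.9  85.8]
F [-0.41 -0.94 -0.21] M [ 0.1    0.022 -0.071] w 0.0159
tool x,y to axis mm -0.5643012696736575 -1.1954718946170684 z shift to .171: 0.0018056845277527878
```

View pics/c3.png

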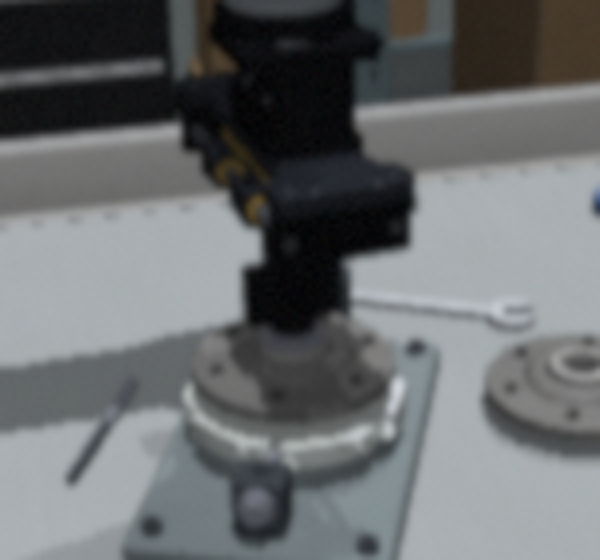

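The bolt holes are back at the start pattern, (217,369), (278,395) and (357,380), so the knob sits in the first click. On to the second.

Call:
carry_out --increments "0 0 0 0 0 0 6;0 0 0 0 0 0 6;0 0 0 0 0 0 6;0 0 0 0 0 0 6;0 0 0 0 0 0 6;0 0 0 0 0 0 6;0 0 0 0 0 0 6;0 0 0 0 0 0 6;0 0 0 0 0 0 5;0 0 0 0 0 0 0;0 0 0 0 0 0 0"

```text
time_s: 11.0
tool_pos: [0.5767, 0.142, 0.1728]
tool_rot: [-180.0, -0.1, 133.1]
force: [-0.3, -0.2, 0.4]
grip_width: 0.0158
```

```bash
python3 st.py
```

```text
t 11.0 pos [0.5767 0.142  0.1728] rot [-1.7998e+02 -5.0000e-02  1.3305e+02] q [-38.4  17.5  26.  100.5  -8.5  64.   33.4]
F [-0.35 -0.17  0.4 ] M [ 0.01  -0.051 -0.154] w 0.0158
tool x,y to axis mm -1.5237908936656837 -0.6171241440526118 z shift to .171: 0.0018017339541385735
```

Call:
carry_out --increments "0 0 0 0 0 0 5.5;0 0 0 0 0 0 0;0 0 0 0 0 0 0;0 0 0 0 0 0 0;0 0 0 0 0 0 0;0 0 0 0 0 0 0;0 0 0 0 0 0 0;0 0 0 0 0 0 0;0 0 0 0 0 0 0;0 0 0 0 0 0 0"

```text
time_s: 12.25
tool_pos: [0.5768, 0.1421, 0.1728]
tool_rot: [-180.0, -0.1, 127.8]
force: [-0.2, 0.8, 0.5]
grip_width: 0.0159
```

```bash
python3 st.py; python3 - <<'E'
from h import *
b=read_camera("side")["img"]
cv2.imwrite("pics/c4.png",cv2.resize(b[110:250,240:390],None,fx=4,fy=4,interpolation=cv2.INTER_CUBIC))
E
```

```text
t 12.25 pos [0.5768 0.1421 0.1728] rot [-1.8000e+02 -6.0000e-02  1.2785e+02] q [-39.   17.6  26.8 100.5  -8.8  64.   28.4]
F [-0.16  0.8   0.53] M [-0.016  0.045 -0.138] w 0.0159
tool x,y to axis mm -1.5564157183639684 -0.5251340541146692 z shift to .171: 0.001823412372117944
```

View pics/c4.png

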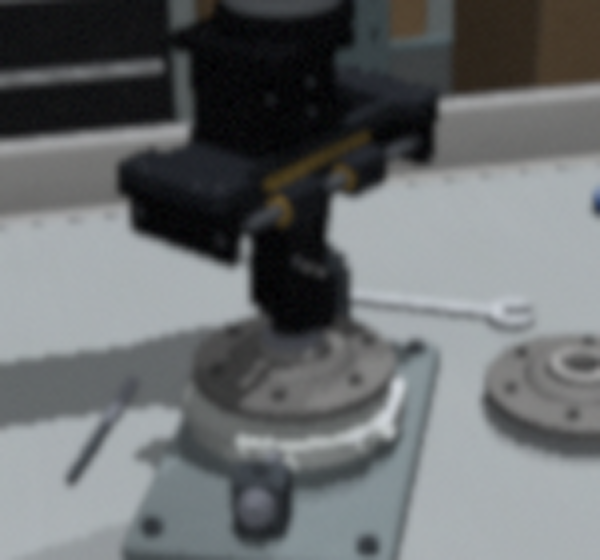

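The bolt holes show the start pattern again, so the knob sits in the second click. Third turn, with a check shortly before the end.

Call:
carry_out --increments "0 0 0 0 0 0 6;0 0 0 0 0 0 6;0 0 0 0 0 0 6;0 0 0 0 0 0 6;0 0 0 0 0 0 6;0 0 0 0 0 0 6;0 0 0 0 0 0 6;0 0 0 0 0 0 6;0 0 0 0 0 0 5;0 0 0 0 0 0 0;0 0 0 0 0 0 0"

```text
time_s: 13.68
tool_pos: [0.5771, 0.1422, 0.1728]
tool_rot: [179.9, 0.0, 73.5]
force: [-0.1, -0.2, 0.2]
grip_width: 0.0159
```

```bash
python3 st.py
```

```text
t 13.675 pos [0.5771 0.1422 0.1728] rot [1.7995e+02 5.0000e-02 7.3540e+01] q [-46.   18.8  35.3 100.7 -11.9  64.3 -23.4]
F [-0.09 -0.2   0.21] M [-0.1    0.049 -0.134] w 0.0159
tool x,y to axis mm -1.5892762852453937 0.6782854969465507 z shift to .171: 0.001817996800098448
```

Call:
carry_out --increments "0 0 0 0 0 0 6;0 0 0 0 0 0 0;0 0 0 0 0 0 0;0 0 0 0 0 0 0;0 0 0 0 0 0 0;0 0 0 0 0 0 0;0 0 0 0 0 0 0;0 0 0 0 0 0 0;0 0 0 0 0 0 0;0 0 0 0 0 0 0"

```text
time_s: 14.92
tool_pos: [0.5771, 0.1422, 0.1728]
tool_rot: [179.9, 0.0, 67.8]
force: [0.5, -0.5, -0.2]
grip_width: 0.0157
```

```bash
python3 st.py; python3 - <<'E'
from h import *
b=read_camera("side")["img"]
cv2.imwrite("pics/c5.png",cv2.resize(b[110:250,240:390],None,fx=4,fy=4,interpolation=cv2.INTER_CUBIC))
# shift of the flange's front face against the start picture
a=cv2.imread("pics/side0.png")
for r,n in ((b,"third"),(cv2.imread("pics/c2.png"),"")):
    if n:
        t=a[200:212,300:316]; g=cv2.matchTemplate(cv2.resize(r[192:220,290:330],None,fx=8,fy=8,interpolation=cv2.INTER_CUBIC),cv2.resize(t,None,fx=8,fy=8,interpolation=cv2.INTER_CUBIC),cv2.TM_CCOEFF_NORMED)
        _,v,_,l=cv2.minMaxLoc(g); print(v,l[0]/8+290-300,l[1]/8+192-200,"px shift")
E
```

```text
t 14.925 pos [0.5771 0.1422 0.1728] rot [1.7995e+02 3.0000e-02 6.7850e+01] q [-46.8  18.9  36.3 100.7 -12.2  64.3 -28.8]
F [ 0.45 -0.49 -0.15] M [-0.15   0.035 -0.088] w 0.0157
tool x,y to axis mm -1.4813973124395545 0.7949738775801793 z shift to .171: 0.0018133528545786481
0.8652324080467224 0.375 0.0 px shift
```

View pics/c5.png

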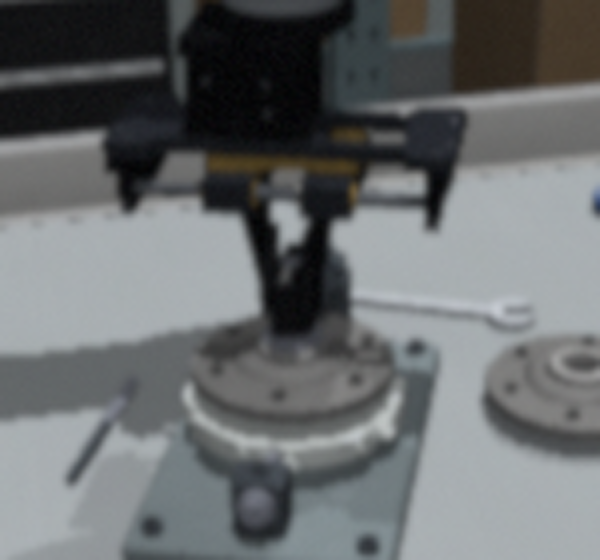

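Call:
carry_out --increments "0 0 0 0 0 0 0.5;0 0 0 0 0 0 0;0 0 0 0 0 0 0;0 0 0 0 0 0 0;0 0 0 0 0 0 0;0 0 0 0 0 0 0"

```text
time_s: 15.72
tool_pos: [0.5771, 0.1422, 0.1728]
tool_rot: [179.9, 0.0, 67.4]
force: [0.2, 0.3, -0.4]
grip_width: 0.0158
```

```bash
python3 st.py; python3 -c "
from cell import *
print(sign_off())"
```

```text
t 15.725 pos [0.5771 0.1422 0.1728] rot [1.7994e+02 4.0000e-02 6.7360e+01] q [-46.8  18.9  36.4 100.7 -12.3  64.3 -29.2]
F [ 0.24  0.26 -0.41] M [-0.068  0.023  0.   ] w 0.0158
tool x,y to axis mm -1.5203576152311238 0.8151628473494792 z shift to .171: 0.0018233643241704345
the job is handed in; nothing more can be done
None
```

I turned the knob clockwise in a single grip, resting about a second in each of the first and second clicks. I handed the job in at 15.7 s with the fingers still gripping it in the third.

- **Angle:** the tool turned 180.0° in all from the starting grip (yaw −112.6° to 67.4°). After each stop the side camera showed the flange's bolt holes back at their start positions.
- **Disagreement:** in the third click, an image match against the start picture gave a 0.4 px shift, about 0.8° short of the click. I nudged the knob another 0.5° before handing in and did not repeat the match. The tolerance is 3.4°.
- **Grip:** the fingers stood 15.8 mm apart on the 16 mm bar with 20 N commanded. The grasp point was about 1.7 mm sideways and 2 mm in height from my estimate of the bar's grip point. External forces on the tool were under 1 N at the end.
- **Other items:** the reamer, wrench and spare flange looked unmoved in the last side picture, which did not take in the caliper. The arm never came near any of them.

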